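Lock the loaded positioning stage

ROBOT

A 6-joint arm with a two-finger parallel gripper is mounted at the origin on a cart in front of the work surface, level with it; the furniture and walls round the work are solid. World frame = base frame: x ahead of the robot, y to its left, z up, the work surface at z = 0. Lengths are in m, angles in rad, forces in N, time in s.
With the tool pointing down it reaches from about 0.4 to 0.825 m from the base axis. Payload 7 kg.
Tool frame: the origin (TCP) lies at the very end of the fingers, on their centre line; the grasp point (between the pads) lies 19 mm behind it (arm.pinch_z is the z of the grasp point in the tool frame, in m); z points along the fingers, y is the direction in which the jaws open and shut (so a half turn about z gives the same grasp; the last joint's range is limited). The gripper opens to 88 mm and grips with 3 to 60 N. Pads are 19 mm wide; open, the fingers measure 130 mm over their backs; the gripper's body (78 mm by 193 mm) begins 47 mm behind the grasp point.
Start: joints at [-0.827, 0.359, 0.012, 0, -1.224, -0.288], TCP at [0.297, -0.606, 0.202] pointing down, gripper open.
Joint ranges: [-3.07, 3.07], [-1.43, 2.12], [-1.02, 1.25], [-3.03, 1.67], [-3.05, -0], [-3.03, 3.03]. Speed limits (rad/s): [2.39, 2.39, 3.01, 3.14, 3.14, 3.14].

INTERFACE

Orientations are given as [roll, pitch, yaw] about the fixed x, y, z axes, in that order (R = Rz(yaw) Ry(pitch) Rx(roll)).
In Python, from station import arm gives the robot as it stands.
- The arm moves only by the tool drive_tool, never from a script. Its argument "targets" is a list of rows, each a list of 6 numbers: the shift along the world's x, y, z in units of 0.04 m (1.0 is 0.04 m), then the turn, a rotation vector about the world's x, y, z in units of 6 degrees (1.0 is 6 degrees). In form: [[x, y, z, wx, wy, wz], ...]. A call has 1 to 5 rows; each row shifts and turns the commanded pose from where the row before left it; what a row does not reach is not made up. A row lasts 1/8 s, in which the tool goes at most 62.5 mm and 10.7 degrees, less where a joint would pass 70% of its speed; a pose out of reach is approached as far as the arm can. A call with a number of a shift or a turn outside -1 to 1 is refused whole. A call with a gripper value outside its range is refused whole. "claw" is the opening, from 0 (shut) to 1 (fully open), set as the call begins (left out, the last holds). The fingers move at their own pace and stop on an object; "newtons" is the grip in N (left out, the last holds). Time passes only in rows, so rows that do not move let the fingers close. It gives the time, the measured TCP pose, the force and the opening at its end, in the units of the state.
- arm.get_state(): the state, without advancing time (a new reading comes with each control period).
- arm.grab_frame(name): name is "scene" or "top" or "wrist"; returns (picture, depth): 420x560x3 uint8, red, green, blue; 420x560 float32, m along the optical axis (not along the pixel's ray), 0 where there is no reading.
- arm.get_calibration(name): a dict with "mtx" (3x3 intrinsics, pixels), "origin" and "rotation" of the camera in the world. Camera axes: x right, y up, looking along -z (the intrinsics and any distortion apply to the point x, -y, -z); pixel columns grow to the right and rows downward; lengths in m; the calibration is good to about 2 mm. A picture is of the moment at which its call begins: read the wrist's pose just before it. get_calibration takes no time and is no camera call; for the wrist camera it gives the pose at the moment of the call.
- arm.job_done(): hands the job in, once; it reports no verdict.
Trained networks look in the newest picture that a camera, given by its name, has taken for a name from the list of things; names that differ only in an ending like _2 or _b are one class to them, and where a whole thing is asked for, a point or a joint stands for the part that bears it (a point fixed in the world has none). Each returns a list of dicts, best first, with "score" (0 to 1); they miss things now and then, are a little off and sometimes report something else, mostly with a low value. They report only what shows in the picture. A call takes as long as a camera call.
- arm.search_frame(target, camera): "point" ([x, y, z] in m, in the coordinates of the camera as it stood for that picture, good to about 4 mm: the middle of the surface that is visible of it).
- arm.cut_out(target, camera): "pixels" (420x560 bool, what is visible of it).
- arm.landmark_of(target, camera): "point" ([x, y, z] in m, in the coordinates of the camera as it stood for that picture, good to about 4 mm: a listed point, or the origin of a listed thing).
The state is a dict: "t": time; "q": joint angles; "qd": joint speeds; "joint_efforts": joint torques, N m; "eef_pos": TCP position; "ee_rot": TCP orientation; "force": force on the tool from outside, world axes, zero at the start; "moment": the same for the moment, N m; "width": finger opening in m.
Only numpy, scipy, OpenCV 4.12 (cv2) and the standard library are available. Lean on these libraries where they do the work, as an engineer would, in place of code of your own. Each camera call takes 0.05 s, during which the arm holds its last target. There are 200 camera calls.

TASK

Two small positioning stages stand on the bench; lock the one that carries the stick module (the cream board with the round black ring). Pull its black bar knob straight up as far as it goes, turn it clockwise (seen from above) while it is up until the bar lies along the length of the stage, then push it down fully home and let go. Leave the knob of the other stage, which carries an empty carrier plate, as it is.

Things in the scene. Friction and masses are not known exactly. Their poses are not given: they have to be found in the camera images.
- loaded_stage: Stage to lock: dark steel plate 160 x 80 x 14 mm fixed to the bench; origin under its centre, x along its length, away from the robot within about 20 degrees. Its knob's axis is at x = -42 mm; behind it sits an aluminium carriage with the stick module (42 x 68 mm cream board, round black ring), under 46 mm high. The other stage is alike but carries an empty plate; either may be on the left.
- loaded_knob (a point): Grip point of the knob to operate, on its vertical axis, 68 mm above the bench when home, 10 mm below the knob's top. The knob is a black upright bar with rounded ends, 46 mm long, 14 wide, 28 high, on a 16 mm steel hub; 16 mm free under it, then a 40 mm wide steel crown. x runs along the bar (ends alike), y across its width, z up.
- loaded_lift (a joint): Pull of this knob, m: 0 home, 0.012 at the upper stop; about 3 N of friction holds it where it is left. A cross pin under the knob sits in slots of the crown: below 7 mm it is not free to turn (but for 7 degrees of play), and it goes home only within about 7 degrees of either end of its turn.
- loaded_turn (a joint): Turn of this knob, rad, growing clockwise seen from above: 0 unlocked (bar 1.2 rad or 69 degrees anticlockwise from the stage's length), 1.2 at the stop, locked, the bar along the stage. It turns easily (0.04 N m) and stays where left.
- spare_knob_end (a point): One end of the bar of the other stage's knob (the stage with the empty carrier plate, an open cream frame), 22 mm from that knob's axis, 68 mm above the bench. That knob is the same and stays as it is.

How it is judged:
By the outcome, as a careful person would: the job done as asked, in the order asked, and still so for the second after the job is handed in, with the robot touching nothing.
It also fails if it takes over 40 s, if anything falls off the work surface, if the arm or the gripper's body presses on something with over 40 N, if the wrist force passes 120 N, or if a joint passes its speed limit or range.

## Working session

There is one attempt and no reset: what is moved stays moved. The work goes in short steps, Python scripts to look and compute and a tool call to move; the robot and the scene stay as the last step left them, time stands still between calls to the robot, and variables do not carry over. Pictures are saved under pics/ and viewed, about 8 in all and at most 12, crops included, and the job is handed in when it is done.

Besides the shell and the picture viewer there is one more tool, called after ">>>" in YAML: its name, and indented under it one key for each argument. drive_tool: Moves the arm, as the interface text tells. Shifts and turns lie within -1 to 1; 1 stands for 0.04 m of shift or 6 degrees of turn. Its arguments: {"type":"object","properties":{"targets":{"type":"array"},"claw":{"type":"number"},"newtons":{"type":"number"}},"required":["targets"]}

```bash
mkdir -p pics
cat > h.py <<'E'
from station import arm
import numpy as np, cv2
def snap(cam,fn=None):
    c=arm.get_calibration(cam); im,d=arm.grab_frame(cam)
    if fn: cv2.imwrite('pics/'+fn,im[:,:,::-1])
    return im,d,c
def tw(c,p): return np.array(c['origin'])+np.array(c['rotation'])@np.array(p)
def cloud(c,d):
    v,u=np.mgrid[:d.shape[0],:d.shape[1]]; K=np.array(c['mtx'])
    x=(u-K[0,2])/K[0,0]*d; y=(v-K[1,2])/K[1,1]*d
    return np.stack([x,-y,-d],-1)@np.array(c['rotation']).T+np.array(c['origin'])
E
python3 - <<'E'
from h import *
np.set_printoptions(precision=4,suppress=True)
for cam in ['top','scene']:
    im,d,c=snap(cam,cam+'1.png'); print(cam,c['origin'],{k:v for k,v in c.items() if k not in('origin','rotation','mtx')})
    for n in ['loaded_knob','loaded_stage','spare_knob_end']:
        for r in arm.landmark_of(n,cam)[:3]: print(n,round(r['score'],2),tw(c,r['point']))
s=arm.get_state();print(s['t'],s['eef_pos'],s['ee_rot'],s['width'],arm.pinch_z)
E
```

```text
top [ 0.3496 -0.0157  1.0502] {}
loaded_knob 0.69 [2.0595 1.6942 2.7601]
loaded_stage 0.88 [2.1883 1.823  2.8889]
loaded_stage 0.73 [1.9689 1.6036 2.6695]
spare_knob_end 0.46 [1.9666 1.6013 2.6672]
scene [-0.2864  0.6017  0.6924] {}
loaded_knob 0.6 [2.9192 3.8073 3.898 ]
loaded_stage 0.87 [3.0248 3.9129 4.0035]
spare_knob_end 0.8 [1.9686 2.8567 2.9474]
0.4 [ 0.2971 -0.606   0.2014] [ 3.1413 -0.0001 -2.6858] 0.08799257774548487 -0.0188
```

Run:
```python
from h import *
for c in ['top','scene','wrist']: print(arm.get_calibration(c))
```

```text
{'mtx': array([[403.6866056 ,   0.        , 275.05628766],
       [  0.        , 403.6866056 , 213.39358208],
       [  0.        ,   0.        ,   1.        ]]), 'origin': array([ 0.34961244, -0.0156716 ,  1.05021574]), 'rotation': array([ 0.20696349, -0.00471984, -1.65856468])}
{'mtx': array([[492.21299739,   0.        , 284.47363636],
       [  0.        , 492.21299739, 214.5467599 ],
       [  0.        ,   0.        ,   1.        ]]), 'origin': array([-0.28639382,  0.60170122,  0.69239147]), 'rotation': array([ 1.04933583,  0.01468283, -2.24492054])}
{'mtx': array([[332.12236344,   0.        , 280.62268957],
       [  0.        , 332.12236344, 209.83596039],
       [  0.        ,   0.        ,   1.        ]]), 'origin': array([ 0.22329492, -0.64081658,  0.38561166]), 'rotation': array([-2.99637848e-01,  5.48814654e-06,  2.02561505e+00])}
```

View pics/top1.png

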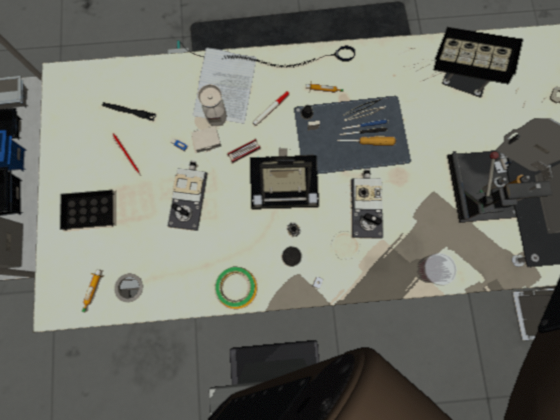

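The top view shows the empty-frame stage at about (187,200). The loaded stage is at (368,205), with its knob near (369,221). The calibration rotations are roll-pitch-yaw triples, so I'm fixing the helper to match.

```bash
cat >> h.py <<'E'
from scipy.spatial.transform import Rotation as Ro
np.set_printoptions(precision=4,suppress=True)
def rm(c): return Ro.from_euler('xyz',c['rotation']).as_matrix()
def tw(c,p): return np.array(c['origin'])+rm(c)@np.array(p)
def cloud(c,d):
    v,u=np.mgrid[:d.shape[0],:d.shape[1]]; K=np.array(c['mtx'])
    return np.stack([(u-K[0,2])/K[0,0]*d,-(v-K[1,2])/K[1,1]*d,-d],-1)@rm(c).T+np.array(c['origin'])
E
python3 - <<'E'
from h import *
for cam in ['top','scene']:
    im,d,c=snap(cam)
    for n in ['loaded_knob','loaded_stage','spare_knob_end']:
        for r in arm.landmark_of(n,cam)[:3]: print(cam,n,round(r['score'],2),tw(c,r['point']))
    if cam=='top':
        P=cloud(c,d); print('bench',P[250,345],'knob px',P[221,369]); 
        # height map of obstacles near
        m=(P[...,2]>.06)&(d>0)&(P[...,0]>.3)&(P[...,0]<.9)&(abs(P[...,1])<.6)
        n,l,s,ce=cv2.connectedComponentsWithStats(m.astype('uint8'))
        for i in range(1,n):
            if s[i,4]>30: q=P[l==i]; print(s[i],q.min(0),q.max(0))
        cv2.imwrite('pics/c1.png',cv2.resize(im[150:260,320:430,::-1],None,fx=5,fy=5,interpolation=cv2.INTER_CUBIC))
E
```

```text
top loaded_knob 0.42 [ 0.5198 -0.2756  0.0711]
top loaded_stage 0.91 [ 0.5637 -0.2844 -0.0012]
top loaded_stage 0.21 [0.5948 0.2151 0.0662]
top spare_knob_end 0.52 [0.5975 0.2131 0.067 ]
top spare_knob_end 0.26 [ 0.5628 -0.2862 -0.0009]
bench [ 0.4557 -0.2132  0.0007] knob px [ 0.5168 -0.271   0.0591]
[445  63  41  16 391] [ 0.8626 -0.5999  0.0713] [ 0.8997 -0.5249  0.1297]
[198  84  27  34 678] [0.8276 0.0683 0.0606] [0.8913 0.1289 0.1256]
[ 468  151   73   66 1458] [ 0.506  -0.5999  0.0603] [ 0.6265 -0.5241  0.2367]
[260 159  52  42 541] [ 0.5858 -0.1306  0.0601] [ 0.6584 -0.0041  0.1771]
[270 169  32   9 169] [ 0.6269 -0.1075  0.128 ] [ 0.6428 -0.0329  0.1573]
[172 203  17  13 107] [0.5696 0.1765 0.0601] [0.6017 0.2136 0.0817]
[364 213  19  12 133] [ 0.5053 -0.298   0.0608] [ 0.5338 -0.2576  0.0833]
[424 253  33  33 847] [ 0.3449 -0.4575  0.0717] [ 0.421  -0.3817  0.0876]
[538 278  22  56 660] [ 0.3    -0.297   0.6505] [ 0.3443 -0.249   0.7007]
[ 333  347   59   32 1281] [ 0.3    -0.0885  0.7119] [ 0.3111 -0.0532  0.8039]
scene loaded_knob 0.61 [ 0.5236 -0.2776  0.0657]
scene loaded_stage 0.76 [ 0.5655 -0.2808  0.0034]
scene spare_knob_end 0.87 [0.6009 0.2173 0.0695]
```

The top and scene cameras agree on the knob, at about (0.521, -0.276). I'm moving above it and turning the jaw toward the bar's normal.

>>> drive_tool:
  targets:
    - [0.2,1,0.3,0,0,0.7]
    - [0.4,1,0,0,0,0.7]
    - [0.6,1,0,0,0,0.7]
    - [0.7,1,0,0,0,0.7]
    - [0.7,1,0,0,0,0.7]
  claw: 0.5

```text
t: 1.42
eef_pos: [0.4018, -0.4048, 0.2139]
ee_rot: [-3.141, 0.0, -2.317]
force: [0.9, -0.2, -0.1]
width: 0.0455
```

>>> drive_tool:
  targets:
    - [1,1,0,0,0,0.7]
    - [1,1,0,0,0,0.7]
    - [0.9,1,0,0,0,0.7]
    - [0,0.2,0,0,0,0.7]
    - [0,0,0,0,0,0]

```text
t: 2.05
eef_pos: [0.5175, -0.2773, 0.2136]
ee_rot: [3.142, -0.0, -2.025]
force: [-0.7, -0.3, 0.5]
width: 0.0437
```

```bash
cat > look.py <<'E'
from h import *; import sys
im,d,c=snap('wrist',sys.argv[1]); P=cloud(c,d)
s=arm.get_state(); print(s['t'],s['eef_pos'],s['ee_rot'],s['force'],s['width'])
for n in ['loaded_knob','loaded_stage','spare_knob_end']:
    for r in arm.landmark_of(n,'wrist')[:2]: print(n,round(r['score'],2),tw(c,r['point']))
for n in ['loaded_knob','loaded_stage']:
    for r in arm.cut_out(n,'wrist')[:1]:
        m=r['pixels']; print(n,r['score'],m.sum())
        q=P[m&(d>0)]
        if n=='loaded_knob':
            t=q[abs(q[:,2]-np.percentile(q[:,2],90))<.006]
            print('z pct',np.percentile(q[:,2],[5,50,90,99])); b=cv2.minAreaRect((t[:,:2]*1000).astype(np.float32)); print('top rect',b,'mean',t.mean(0)); bx=cv2.boxPoints(b); e=bx[1]-bx[0];e2=bx[2]-bx[1]
            l=e if np.hypot(*e)>np.hypot(*e2) else e2; print('bar dir deg',np.degrees(np.arctan2(l[1],l[0]))%180)
# stage plate: points near z=14mm around
K=P[(abs(P[...,2]-.014)<.004)&(d>0)&(abs(P[...,0]-.563)<.11)&(abs(P[...,1]+.283)<.08)]
if len(K)>50: print('plate rect',len(K),cv2.minAreaRect((K[:,:2]*1000).astype(np.float32)))
E
python3 look.py w1.png
```

```text
2.1 [ 0.5171 -0.2779  0.2137] [-3.1415 -0.0001 -2.0269] [-1.2479 -0.1852  0.03  ] 0.04356083193030832
loaded_knob 0.91 [ 0.5181 -0.2788  0.072 ]
loaded_stage 0.91 [ 0.5631 -0.2807  0.0021]
loaded_knob 0.78 651
z pct [0.0625 0.0795 0.0807 0.0816]
top rect ((519.763671875, -278.48431396484375), (45.164527893066406, 13.932876586914062), 60.6247444152832) mean [ 0.5195 -0.2791  0.0795]
bar dir deg 60.624775
loaded_stage 0.85 9124
plate rect 3157 ((565.8017578125, -283.3581237792969), (80.19705200195312, 168.1560821533203), 83.66277313232422)
```

View pics/w1.png

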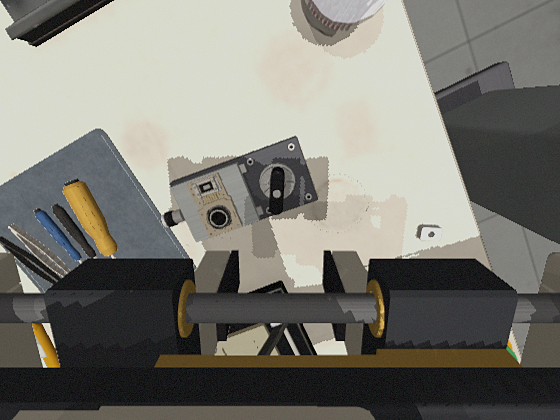

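The wrist view shows the bar upright at about (276,190), and the stage with the ring module at (220,195). The bar is centred at (0.5195, -0.2787) and points at 61°. The plate yaw is -6.3°, so the bar should be near 62.7°, which agrees. I'm descending and gripping.

>>> drive_tool:
  targets:
    - [0.06,-0.02,-0.8,0,0,-0.4]
    - [0,0,-1,0,0,0]
    - [0,0,-0.9,0,0,0]
    - [0,0,-0.8,0,0,0]
    - [0,0,-0.55,0,0,0]

```text
t: 2.98
eef_pos: [0.5186, -0.2793, 0.05]
ee_rot: [3.14, -0.0, -2.07]
force: [0.0, -0.3, -0.0]
width: 0.0439
```

>>> drive_tool:
  targets:
    - [0,0,0,0,0,0]
    - [0,0,0,0,0,0]
    - [0,0,0,0,0,0]
    - [0,0,0,0,0,0]
  claw: 0
  newtons: 30

```text
t: 3.48
eef_pos: [0.5209, -0.2793, 0.0528]
ee_rot: [-3.138, 0.001, -2.068]
force: [0.8, -1.0, 0.3]
width: 0.012
```

>>> drive_tool:
  targets:
    - [0,0,0.07,0,0,0]
    - [0,0,0.08,0,0,0]
    - [0,0,0.08,0,0,0]
    - [0,0,0.07,0,0,0]
    - [0,0,0.03,0,0,0]

```text
t: 4.1
eef_pos: [0.5189, -0.2786, 0.065]
ee_rot: [3.14, -0.0, -2.068]
force: [-0.0, -0.0, 0.1]
width: 0.0029
```

```bash
python3 look.py w2.png; python3 -c "
import cv2;i=cv2.imread('pics/w2.png');cv2.imwrite('pics/w2c.png',cv2.resize(i[120:330,140:420],None,fx=2.6,fy=2.6))"
```

```text
4.15 [ 0.5189 -0.2786  0.065 ] [ 3.1406 -0.0001 -2.068 ] [-0.9388  0.3223  0.7786] 0.001561047519920349
loaded_knob 0.82 [ 0.5162 -0.2784  0.0813]
loaded_knob 0.7 1153
z pct [0.0669 0.0897 0.0907 0.0915]
top rect ((517.5411987304688, -281.8457336425781), (37.77619171142578, 13.171920776367188), 61.42445755004883) mean [ 0.5137 -0.2876  0.0898]
bar dir deg 61.42448
loaded_stage 0.91 16189
plate rect 6761 ((565.9380493164062, -283.5448913574219), (79.58515167236328, 168.72386169433594), 83.741455078125)
```

View pics/w2c.png

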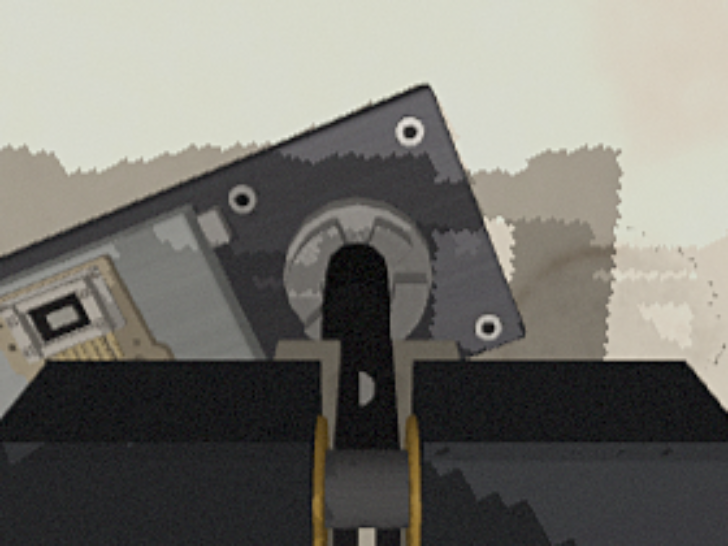

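The picture shows the bar between the two pads, and its top is up about 10 mm. The width reading of 1.6 mm disagrees with that, because pads holding the bar should read 14 mm. Before turning, I'm raising it a little more to feel for the upper stop.

>>> drive_tool:
  targets:
    - [0,0,0.03,0,0,0]
    - [0,0,0.03,0,0,0]
    - [0,0,0,0,0,0]

```text
t: 4.78
eef_pos: [0.5196, -0.2789, 0.0673]
ee_rot: [-3.141, 0.0, -2.068]
force: [0.7, 0.5, -0.1]
width: 0.0004
```

```bash
python3 look.py w3.png
python3 - <<'E'
import cv2
i=cv2.imread('pics/w3.png');cv2.imwrite('pics/w3c.png',cv2.resize(i[180:330,180:380],None,fx=3.5,fy=3.5))
from h import *
im,d,c=snap('scene','s3.png'); cv2.imwrite('pics/s3o.png',im[:,:,::-1])
K=np.array(c['mtx']); p=rm(c).T@(np.array([.5195,-.279,.07])-c['origin']); u=K[0,2]+K[0,0]*p[0]/-p[2]; v=K[1,2]+K[1,1]*-p[1]/-p[2]; print(u,v)
u,v=int(u),int(v); cr=im[max(0,v-50):v+50,max(0,u-60):u+60,::-1]; cv2.imwrite('pics/s3c.png',cv2.resize(cr,None,fx=5,fy=5,interpolation=cv2.INTER_CUBIC))
print(arm.get_state())
E
```

```text
4.825 [ 0.5195 -0.2789  0.0672] [-3.1415  0.     -2.0679] [-0.2832  0.2912 -0.0428] 0.0003008664008617472
loaded_knob 0.82 [ 0.5187 -0.28    0.0819]
loaded_stage 0.78 [ 0.5656 -0.2784  0.0016]
loaded_knob 0.72 1041
z pct [0.0651 0.0895 0.0908 0.092 ]
top rect ((518.2827758789062, -282.24658203125), (37.688072204589844, 13.937862396240234), 57.38031768798828) mean [ 0.5128 -0.2904  0.0898]
bar dir deg 57.380272
loaded_stage 0.96 16101
plate rect 6729 ((569.4686279296875, -283.78814697265625), (79.91696166992188, 175.81228637695312), 83.76182556152344)
356.24622773023117 195.97367972617968
{'t': 5.125, 'q': array([-0.1614,  0.3399, -0.352 ,  0.    , -0.8789, -0.3358]), 'qd': array([-0.0005, -0.0004,  0.0006, -0.0011,  0.0013,  0.0011]), 'joint_efforts': array([ -0.0002, -51.4806,  24.0091,   5.7326,   0.0083,  -0.    ]), 'eef_pos': array([ 0.5195, -0.2789,  0.0671]), 'ee_rot': array([ 3.1415, -0.    , -2.068 ]), 'force': array([ 0.2424, -0.7501,  0.6663]), 'moment': array([0.0844, 0.0639, 0.0261]), 'width': 0.0006765938970686568}
```

View pics/s3c.png

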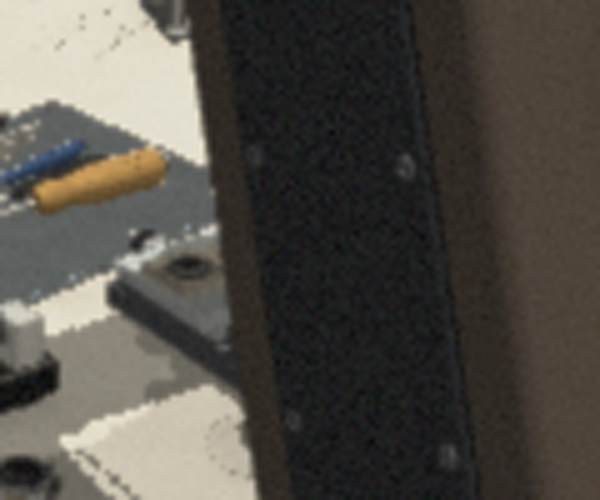

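The arm hides the knob in the scene view. I'll check the wrist crop instead.

View pics/w3c.png

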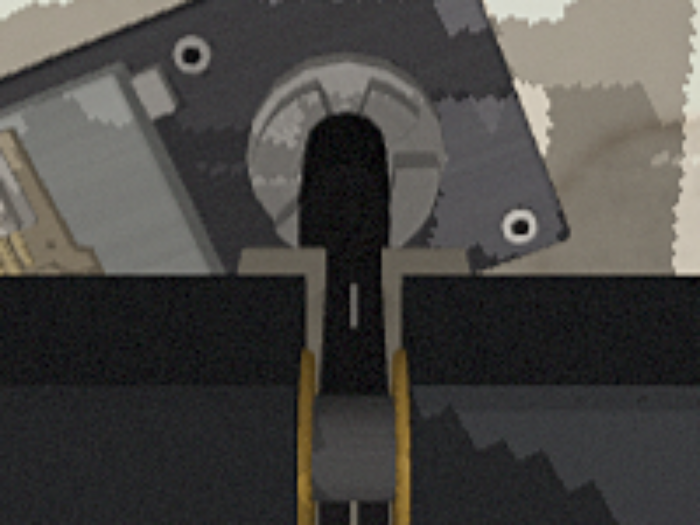

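The pads look nearly shut, with only a thin sliver between them, which agrees with the width reading. So the bar may not be held properly. I'm checking the depth of the pads against the bar.

Run:
```python
from h import *
im,d,c=snap('wrist'); P=cloud(c,d); s=arm.get_state(); R=Ro.from_euler('xyz',s['ee_rot']).as_matrix()
T=(P-s['eef_pos'])@R
print(s['eef_pos'],s['width'],c['origin'])
for u in (262,270,276,281,286,292):
  for v in (215,225,235,245,252,256,260,267,275,285): print((u,v),im[v,u],P[v,u],'tool',(T[v,u]*1000).round(1)) if u in(262,281) else None
for v in (245,253,258,264,270): print(v,[(u,*(T[v,u]*1000).round(0).astype(int),P[v,u,2].round(3)) for u in range(262,300,4)])
```

```text
[ 0.5195 -0.2789  0.0671] 0.0002508666533471164 [ 0.4794 -0.3487  0.2513]
(262, 215) [144 140 133] [ 0.5242 -0.2931  0.0355] tool [ 10.2 -11.   31.7]
(262, 225) [109 108 104] [ 0.528  -0.2865  0.0345] tool [  2.6 -11.1  32.6]
(262, 235) [111 108 105] [ 0.5339 -0.2771  0.0253] tool [ -8.4 -11.8  41.8]
(262, 245) [109 106 101] [ 0.5352 -0.2737  0.0354] tool [-12.  -11.4  31.7]
(262, 252) [101  98  87] [ 0.5207 -0.2924  0.0986] tool [ 11.3  -7.5 -31.4]
(262, 256) [103  98  87] [ 0.5201 -0.2928  0.1046] tool [ 11.9  -7.2 -37.4]
(262, 260) [16 24 16] [ 0.5039 -0.3148  0.1653] tool [ 39.1  -3.4 -98.2]
(262, 267) [21 21 18] [ 0.5036 -0.3148  0.1698] tool [  39.1   -3.2 -102.6]
(262, 275) [31 31 32] [ 0.5032 -0.3149  0.1749] tool [  39.5   -2.9 -107.8]
(262, 285) [25 29 29] [ 0.5031 -0.3147  0.1797] tool [  39.3   -2.7 -112.5]
(281, 215) [19 20 21] [ 0.5074 -0.2969  0.0704] tool [21.6  2.  -3.3]
(281, 225) [19 14 12] [ 0.5072 -0.2972  0.0883] tool [ 22.    2.  -21.2]
(281, 235) [24 21 22] [ 0.5095 -0.2931  0.0905] tool [ 17.2   2.  -23.4]
(281, 245) [20 26 22] [ 0.5121 -0.2883  0.0909] tool 
[... 3206 characters left out ...]
4(0.168))]
270 [(262, np.int64(39), np.int64(-3), np.int64(-104), np.float64(0.171)), (266, np.int64(38), np.int64(-2), np.int64(-102), np.float64(0.169)), (270, np.int64(8), np.int64(-3), np.int64(-44), np.float64(0.112)), (274, np.int64(11), np.int64(-1), np.int64(-49), np.float64(0.116)), (278, np.int64(11), np.int64(1), np.int64(-50), np.float64(0.117)), (282, np.int64(11), np.int64(2), np.int64(-50), np.float64(0.117)), (286, np.int64(10), np.int64(4), np.int64(-48), np.float64(0.115)), (290, np.int64(8), np.int64(6), np.int64(-44), np.float64(0.111)), (294, np.int64(35), np.int64(6), np.int64(-96), np.float64(0.163)), (298, np.int64(39), np.int64(6), np.int64(-104), np.float64(0.171))]
```

The depth data says the fingers end about 30 mm behind the stated TCP, at z of about 0.097. The bar top is at 0.090, so the fingers have closed just above the bar. The knob itself does seem to have risen about 10 mm. I'm opening the gripper, backing off upward and looking again.

>>> drive_tool:
  targets:
    - [0,0,0,0,0,0]
    - [0,0,0,0,0,0]
    - [0,0,0.5,0,0,0]
    - [0,0,1,0,0,0]
    - [0,0,1,0,0,0]
  claw: 0.5

```text
t: 5.8
eef_pos: [0.5192, -0.2788, 0.1681]
ee_rot: [3.141, -0.0, -2.068]
force: [1.1, -0.3, -0.7]
width: 0.0419
```

```bash
python3 look.py w4.png
python3 - <<'E'
from h import *
im,d,c=snap('wrist'); P=cloud(c,d); s=arm.get_state(); R=Ro.from_euler('xyz',s['ee_rot']).as_matrix()
T=(P-s['eef_pos'])@R*1000
print(s['eef_pos'],s['width'])
m=(d>0)&(d<.25)&(abs(T[...,1])<60)&(abs(T[...,0])<14)&(T[...,2]<-5)&(T[...,2]>-60)
for v in range(225,300,5):
    u=np.where(m[v])[0]; print(v,[(int(x),*T[v,x].round(0).astype(int).tolist()) for x in u[::6]])
k=(P[...,2]>.05)&(P[...,2]<.11)&(np.hypot(P[...,0]-.52,P[...,1]+.279)<.03)
print('knob z',np.percentile(P[k][:,2],[5,50,90,99]))
E
```

```text
5.85 [ 0.522  -0.2802  0.1744] [-3.134   0.0004 -2.0668] [ 2.2411 -1.6251  6.2359] 0.04292165472901221
loaded_knob 0.63 [ 0.5179 -0.2786  0.0832]
loaded_stage 0.88 [ 0.5659 -0.2813  0.003 ]
spare_knob_end 0.27 [ 0.5191 -0.2777  0.0828]
loaded_knob 0.82 919
z pct [0.0737 0.0898 0.0909 0.0916]
top rect ((519.9284057617188, -278.61688232421875), (45.093994140625, 13.589259147644043), 61.79237747192383) mean [ 0.5193 -0.2792  0.0898]
bar dir deg 61.79241
loaded_stage 0.61 11728
plate rect 3923 ((561.59521484375, -282.875244140625), (80.06036376953125, 159.8847198486328), 83.72079467773438)
[ 0.5188 -0.2787  0.1661] 0.04383915353358334
225 []
230 []
235 []
240 []
245 []
250 [(231, 10, -24, -26), (237, 10, -21, -27), (329, 11, 27, -28)]
255 [(204, 12, -35, -37), (210, 12, -32, -37), (216, 12, -30, -36), (222, 12, -27, -36), (228, 11, -24, -35), (234, 11, -21, -34), (324, 9, 24, -30), (330, 10, 26, -32), (336, 12, 29, -36), (342, 11, 32, -35), (348, 12, 34, -37), (354, 11, 38, -36)]
260 [(201, 12, -36, -42), (207, 12, -33, -42), (213, 12, -30, -42), (219, 12, -27, -43), (225, 12, -24, -42),
[... 731 characters left out ...]
 35, -51), (362, 12, 38, -52)]
275 [(195, 12, -35, -57), (201, 12, -32, -57), (207, 12, -30, -57), (213, 12, -27, -56), (219, 7, -26, -48), (225, 10, -23, -53), (231, 9, -20, -51), (237, -1, -20, -33), (327, 5, 24, -43), (333, 10, 25, -53), (339, 7, 29, -48), (345, 12, 29, -56), (351, 11, 32, -56), (357, 12, 34, -57), (363, 12, 37, -57)]
280 [(220, 10, -24, -57), (226, 10, -22, -58), (232, 5, -20, -50), (238, -5, -20, -30), (326, 1, 24, -41), (332, 10, 24, -58), (338, 10, 26, -58), (362, 11, 36, -60)]
285 [(229, 8, -20, -59), (235, -2, -20, -42), (325, -3, 24, -38), (331, 7, 24, -56)]
290 [(230, 4, -20, -56), (236, -5, -20, -40), (328, 0, 24, -49)]
295 []
knob z [0.0765 0.0899 0.091  0.0917]
```

View pics/w4.png

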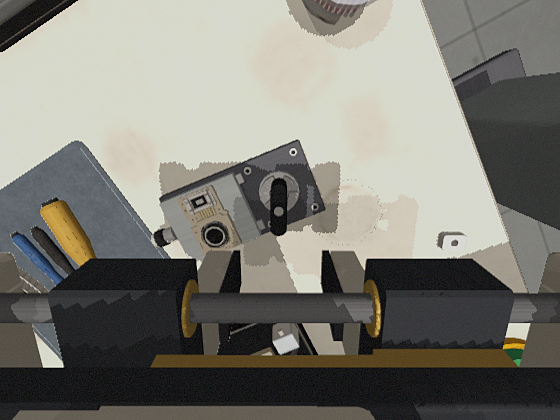

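The network scores stay consistent. The bar at about (279,205) is still at 61.8° and has been pulled up about 10 mm (top 0.0805, now 0.0908). The open fingertips at row 249 lie 27-29 mm behind the reported TCP, and the body edge is shifted by the same amount. The real grasp point is therefore about eef z + 0.048, so I'm regrasping properly at eef z ≈ 0.032.

>>> drive_tool:
  targets:
    - [0,0,-1,0,0,0]
    - [0,0,-1,0,0,0]
    - [0,0,-0.7,0,0,0]
    - [0,0,-0.4,0,0,0]
    - [0,0,-0.3,0,0,0]

```text
t: 6.78
eef_pos: [0.5193, -0.2789, 0.0302]
ee_rot: [3.141, -0.0, -2.068]
force: [-0.3, -0.2, 0.9]
width: 0.0436
```

>>> drive_tool:
  targets:
    - [0,0,0,0,0,0]
    - [0,0,0,0,0,0]
    - [0,0,0,0,0,0]
    - [0,0,0,0,0,0]
    - [0,0,0,0,0,0]
  claw: 0
  newtons: 40

```text
t: 7.4
eef_pos: [0.5209, -0.2794, 0.0322]
ee_rot: [-3.139, 0.0, -2.068]
force: [3.8, -1.3, 2.3]
width: 0.0138
```

>>> drive_tool:
  targets:
    - [0,0,0,0,0,0]
    - [0,0,0,0,0,0]
    - [0,0,0,0,0,0]

```text
t: 7.78
eef_pos: [0.5208, -0.2793, 0.0318]
ee_rot: [-3.139, 0.0, -2.068]
force: [5.1, -3.4, 1.9]
width: 0.0138
```

The bar is now firmly held: the width is 13.8 mm and steady. I'm pulling up to the stop.

>>> drive_tool:
  targets:
    - [0,0,0.03,0,0,0]
    - [0,0,0.03,0,0,0]
    - [0,0,0,0,0,0]

```text
t: 8.15
eef_pos: [0.5207, -0.2792, 0.0332]
ee_rot: [-3.14, 0.001, -2.068]
force: [6.8, -5.3, -6.2]
width: 0.0139
```

>>> drive_tool:
  targets:
    - [0,0,0.03,0,0,0]
    - [0,0,0,0,0,0]

```text
t: 8.4
eef_pos: [0.5205, -0.2791, 0.0333]
ee_rot: [-3.14, 0.001, -2.068]
force: [9.2, -5.6, -15.3]
width: 0.0139
```

The upper stop is clear: z no longer rises and the downward force climbs to 15 N. I'm turning clockwise with a small centring shift.

>>> drive_tool:
  targets:
    - [0.03,-0.015,-0.02,0,0,-0.6]
    - [0,0,0,0,0,-1]
    - [0,0,0,0,0,-1]
    - [0,0,0,0,0,-1]
    - [0,0,0,0,0,-1]

```text
t: 9.02
eef_pos: [0.5204, -0.279, 0.0331]
ee_rot: [3.141, -0.0, -2.553]
force: [4.2, -1.2, -3.5]
width: 0.0138
```

>>> drive_tool:
  targets:
    - [0,0,0,0,0,-1]
    - [0,0,0,0,0,-1]
    - [0,0,0,0,0,-1]
    - [0,0,0,0,0,-1]
    - [0,0,0,0,0,-1]

```text
t: 9.65
eef_pos: [0.5201, -0.2785, 0.0331]
ee_rot: [3.14, -0.001, -3.077]
force: [2.7, 1.9, -1.6]
width: 0.0141
```

>>> drive_tool:
  targets:
    - [0,0,0,0,0,-0.9]
    - [0,0,0,0,0,-0.7]
    - [0,0,0,0,0,-0.25]
    - [0,0,0,0,0,0]

```text
t: 10.15
eef_pos: [0.5201, -0.2784, 0.0331]
ee_rot: [3.14, -0.002, 3.017]
force: [3.2, 3.6, -3.9]
width: 0.0137
```

```bash
python3 look.py w5.png
python3 - <<'E'
from h import *
s=arm.get_state(); print(s['moment'],s['force'],np.degrees(s['ee_rot'][2]))
i=cv2.imread('pics/w5.png');cv2.imwrite('pics/w5c.png',cv2.resize(i[120:330,140:420],None,fx=2.6,fy=2.6))
E
```

```text
10.2 [ 0.5201 -0.2783  0.0331] [ 3.1403 -0.0015  3.0172] [ 4.4125  4.2996 -3.8395] 0.014011315977998942
loaded_knob 0.72 [ 0.5183 -0.2777  0.0805]
loaded_stage 0.62 [ 0.5645 -0.2812  0.0014]
loaded_stage 0.79 12305
plate rect 6658 ((507.87939453125, -276.5997314453125), (80.22708892822266, 53.27988052368164), 83.68512725830078)
[ 1.7224 -1.4066  0.1944] [ 2.9894  4.7234 -3.0882] 172.87153658375962
```

View pics/w5c.png

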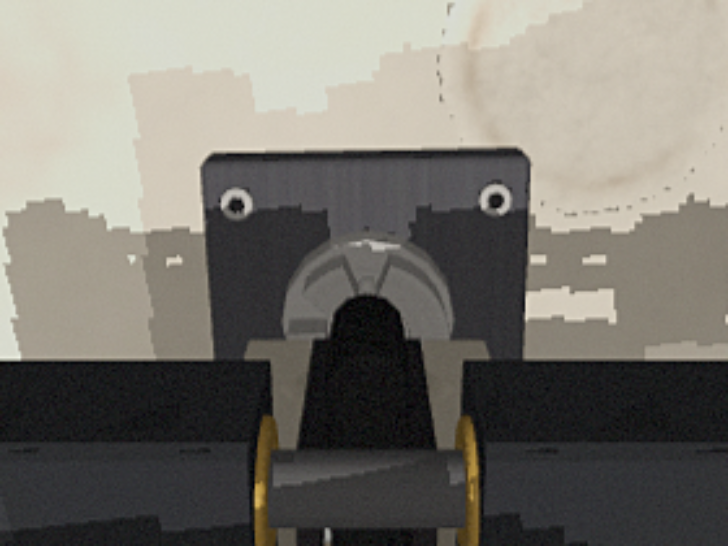

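The bar (365,330) now lies along the stage, with the crown slot in line. I'm turning a little further to feel the end stop, then pushing down. Home should be near eef z 0.0333 - 0.012 = 0.0213.

>>> drive_tool:
  targets:
    - [0,0,0,0,0,-0.4]
    - [0,0,0,0,0,0]

```text
t: 10.7
eef_pos: [0.5201, -0.2783, 0.0331]
ee_rot: [3.14, -0.002, 2.975]
force: [3.6, 5.0, -3.3]
width: 0.0145
```

```bash
python3 -c "
from h import *
s=arm.get_state(); print(s['moment'],s['force'],np.degrees(s['ee_rot'][2]),s['width'])"
```

```text
[ 1.8977 -1.3014  0.6796] [ 3.6196  4.9766 -3.3131] 170.47536446009167 0.014546656504262363
```

The stop is reached: the moment rose from 0.19 to 0.68 N m and the bar twisted in the pads. I'm easing back and pushing down.

>>> drive_tool:
  targets:
    - [0,0,0,0,0,0.3]
    - [0,0,-0.08,0,0,0]
    - [0,0,-0.08,0,0,0]
    - [0,0,-0.08,0,0,0]
    - [0,0,-0.06,0,0,0]

```text
t: 11.32
eef_pos: [0.5202, -0.2784, 0.0217]
ee_rot: [3.141, -0.001, 3.007]
force: [1.6, 5.5, 2.9]
width: 0.0138
```

>>> drive_tool:
  targets:
    - [0,0,-0.03,0,0,0]
    - [0,0,-0.03,0,0,0]
    - [0,0,0,0,0,0]

```text
t: 11.7
eef_pos: [0.5204, -0.2786, 0.0208]
ee_rot: [3.141, -0.0, 3.008]
force: [-1.1, 8.4, 13.3]
width: 0.014
```

It is home: total travel is 12.5 mm and the upward reaction is 13 N. I'm giving one more small press, then releasing and retreating.

>>> drive_tool:
  targets:
    - [0,0,-0.03,0,0,0]
    - [0,0,0,0,0,0]
    - [0,0,0.06,0,0,0]

```text
t: 12.08
eef_pos: [0.5202, -0.2784, 0.0211]
ee_rot: [3.14, -0.0, 3.007]
force: [3.0, 4.7, -4.6]
width: 0.0141
```

>>> drive_tool:
  targets:
    - [0,0,0,0,0,0]
    - [0,0,0,0,0,0]
    - [0,0,0,0,0,0]
    - [0,0,0,0,0,0]
  claw: 0.5

```text
t: 12.58
eef_pos: [0.5203, -0.2796, 0.0205]
ee_rot: [-3.142, -0.001, 3.006]
force: [0.3, 0.1, 0.4]
width: 0.0429
```

>>> drive_tool:
  targets:
    - [0,0,0.5,0,0,0]
    - [0,0,1,0,0,0]
    - [0,0,1,0,0,0]
    - [0,0,1,0,0,0]
    - [0,0,0,0,0,0]

```text
t: 13.2
eef_pos: [0.5226, -0.2803, 0.1645]
ee_rot: [-3.141, 0.006, 3.006]
force: [-0.5, 0.7, 0.7]
width: 0.0438
```

```bash
python3 look.py w6.png; python3 -c "
from h import *
im,d,c=snap('top'); P=cloud(c,d)
for x,y in ((.5195,-.279),(.5835,.197)):
    k=(P[...,2]>.05)&(P[...,2]<.11)&(np.hypot(P[...,0]-x,P[...,1]-y)<.04); print(x,k.sum(),np.percentile(P[k][:,2],[50,90]) if k.sum() else '')"
```

```text
13.25 [ 0.5214 -0.2797  0.1623] [-3.1415  0.0031  3.0055] [-0.6572 -0.4052 -0.2096] 0.043860883958460065
loaded_knob 0.86 [ 0.5181 -0.277   0.0721]
loaded_stage 0.71 [ 0.565  -0.2808  0.001 ]
loaded_knob 0.74 897
z pct [0.0588 0.0787 0.0798 0.0807]
top rect ((519.2276611328125, -277.80364990234375), (13.848332405090332, 45.26865005493164), 82.83627319335938) mean [ 0.5184 -0.2778  0.0787]
bar dir deg 172.8363
loaded_stage 0.96 10952
plate rect 4105 ((560.6231689453125, -282.41790771484375), (80.12450408935547, 159.02264404296875), 83.80469512939453)
0.5195 15 [0.0781 0.0795]
0.5835 115 [0.0779 0.0802]
```

View pics/w6.png

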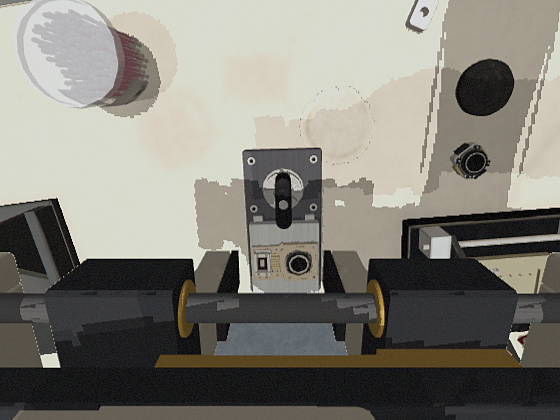

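The bar (283,200) lies along the stage: -7.2° against the plate's -6.2°. Its top is back at 0.080, the same as at the start, so it is home. The gripper is clear, so I'm handing in.

```bash
python3 -c "
from h import *
print(arm.job_done(), arm.get_state()['t'])"
```

```text
the job is handed in; nothing more can be done
the job is handed in; nothing more can be done
```

The stage with the stick module is locked, and I handed the job in at about 13 s. I pulled its knob up to the stop, turned it clockwise to the end stop, pushed it home and released it. I never moved near the other stage.

**Last checks**
- **Angle:** the bar lies along the stage, at -7.2° against the plate's -6.2°.
- **Height:** the knob top is back at its starting height, 0.080 m against 0.0805 m. The push down travelled about 12 mm and met a firm stop.
- **Gripper:** it is open and well above the stage, with about zero force on the tool.
- **Other knob:** I checked only its height, which read normal from the top camera (about 0.080 m). I did not measure its angle afterwards.

**What disagreed**
- **Fingers shorter than stated:** the first grip closed on only the tip of the bar. It lifted the knob about 10 mm and then slipped off above it, with the finger opening reading near zero.
- **Correction:** the wrist camera's depth showed the real fingertips about 28 mm behind the reported tool point. I lowered the grip by that amount and held the bar properly, with the opening steady at 13.8 mm. I then pulled the knob to the stop before turning it.

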